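# Bring the dropper bottle round on the ratchet carousel and lock it

### The arm

A 7-joint arm with a two-finger parallel gripper is mounted at the origin on the work surface. World frame = base frame: x ahead of the robot, y to its left, z up, the work surface at z = 0. Lengths are in m, angles in rad, forces in N, time in s.
With the tool pointing down it reaches from about 0.4 to 0.85 m from the base axis. Payload 10.4 kg.
Tool frame: the origin (TCP) lies between the finger pads; the fingertips stand 11 mm ahead of it and the grasp point (between the pads) lies 8 mm behind it (r.tcp_to_tips is the distance from the TCP to the fingertips, in m); z points along the fingers, y is the line along which they close (so a half turn about z gives the same grasp; the last joint's range is limited). The gripper opens to 87 mm and grips with 3 to 60 N. Pads are 19 mm wide; open, the fingers measure 117 mm over their backs; the gripper's body (75 mm by 190 mm) begins 51 mm behind the grasp point.
Start: joints at [1.297, 0.332, -0.065, 1.46, 0.022, 1.35, -0.088], TCP at [0.155, -0.605, 0.234] pointing down, gripper open.
Joint ranges: [-2.6, 2.6], [-0.5, 2.12], [-1.47, 1.34], [0.16, 2.42], [-1.27, 4.41], [0.06, 2.06], [-2.6, 2.6]. Speed limits (rad/s): [2.22, 2.22, 2.79, 2.79, 3.14, 3.14, 3.14].

### API

Orientations are given as a unit quaternion [x, y, z, w].
In Python, from bench import r gives the robot as it stands. The module is installed in compiled form; this text tells all that it offers.
- The arm moves only by the shell command python3 -m crank 'ROWS' [FORCE]. ROWS is JSON, a list of rows, each an object of numbers: "claw": the closure, from -1 (fully open) to 1 (shut); "dx", "dy", "dz": the shift along the tool's x, y, z each as a share of 3 cm, from -1 to 1; "ax", "ay", "az": the turn, a rotation vector about the tool's x, y, z each as a share of 6 degrees, from -1 to 1. A call has 1 to 8 rows; each row shifts and turns the commanded pose from where the row before left it, along the tool's axes as they then stand; what a row does not reach is not made up. A row lasts 1/12 s, in which the tool goes at most 41.7 mm and 7.16 degrees, less where a joint would pass 70% of its speed; a pose out of reach is approached as far as the arm can. A call with a number of a shift or a turn outside -1 to 1 is refused whole. A call with a gripper value outside its range is refused whole. The fingers move at their own pace and stop on an object; FORCE is the grip in N (left out, the last holds). Time passes only in rows, so rows that do not move let the fingers close. It gives the time, the measured TCP pose, the force, the opening and the grip force at its end, in the units of the state.
- r.read_state(): the state, without advancing time (a new reading comes with each control period).
- r.camera(name): name is "side" or "top"; returns a dict with "color" (480x640x3 uint8, red, green, blue), "mtx" (3x3 intrinsics, pixels), "R" (3x3) and "t" (3): a world point X has camera coordinates R X + t. Camera axes: x right, y down, z forward; pixel columns grow to the right and rows downward; lengths in m; the calibration is good to about 2 mm. A picture is of the moment at which its call begins. There is no depth.
- r.close_job(): hands the job in; it is judged then, once.
The state is a dict: "time": time; "joint_positions": joint angles; "joint_vel": joint speeds; "joint_torque": joint torques, N m; "ee_pos": TCP position; "eef_rot": TCP orientation; "ft_force": force on the tool from outside, world axes, zero at the start; "torque": the same for the moment, N m; "width": finger opening in m; "grip_force": force on a finger pad.
Only numpy, scipy, OpenCV 4.12 (cv2) and the standard library are available. Lean on these libraries where they do the work, as an engineer would, in place of code of your own. Each camera call takes 0.05 s, during which the arm holds its last target. There are 200 camera calls.

### The job

Work the ratchet lever of the bottle carousel to and fro (it drives the turntable one way and runs loose the other) until the dropper bottle stands at the steel pointer; turn it only with the lever, without touching the turntable or its bottles. Then swing the lever back to its park stop, leaving the dropper bottle at the pointer, and swing the hasp over so that it lies flat with the lever's catch in its slot. Leave the other things on the table where they are.

Things in the scene. Friction and masses are not known exactly. Their poses are not given: they have to be found in the camera images.
- carousel: The fixed bench carousel; origin on the table on the turntable's vertical axis. White round base 184 mm across, 14 mm high, with a tongue (95 mm wide, 14 mm high) out to 190 mm along -y. In this frame the parked lever points along -y, the hasp's hinge stands beside the lever's end on the -x side, and the steel pointer (upright bracket at the rim, 106 mm high) is at +y.
- turntable: Clear plate (156 mm across, top 46 mm high) over a 30-tooth ratchet wheel, with six amber bottles 25 mm across on a circle of 58 mm radius. Origin on the vertical axis at table height; its +y points to the dropper bottle. Not to be touched. It is braked (0.22 N m), stays where it is left and does not come back when the lever runs loose.
- hub (a point): Centre of the turntable, on its vertical axis, 58 mm above the table.
- dropper (a point): A point on the dropper bottle's axis, 120 mm above the table, 58 mm from the hub. It is the only tall bottle (122 mm above the table, black cap with tapering rubber bulb); the other five have flat caps and end at 91 mm. It travels with the turntable, counter-clockwise seen from above. At the start it is 1.3 to 2.1 rad short of the pointer.
- mark (a point): Where dropper has to come: the place at the steel pointer, on the bottles' circle (58 mm from the hub, radially inwards of the pointer), 120 mm above the table. Fixed to the carousel.
- lever (a joint): Ratchet lever's angle about the hub: 0 against the rubber park stop (along the carousel's -y), growing counter-clockwise seen from above to a stop at 1.0; it stays where left. Growing: grips and takes the turntable along after up to 0.21 rad idle travel (about 3 N at the handle). Falling: spins loose. A full stroke advances the turntable 0.8 to 1.0 rad, so two or three are needed.
- handle (a point): Axis of the lever's upright black handle, 125 mm from the hub, at this point 92 mm above the table. The handle is a 22 mm cylinder that spans heights 60 to 112 mm and spins freely on its pin, so that a gripper need not turn as it goes round.
- catch (a point): The lever's catch: a steel stud 9 by 8 mm on the end of the flat lever arm (top 36 mm high), 165 mm from the hub, rising to 50 mm, where this point lies.
- hasp (a joint): Hasp angle: 0 flat over the parked lever with the catch in its slot, 1.57 upright, 2.0 leaning back (towards the carousel's -x) on its stop; starts leaning back at 1.7 to 1.85. It weighs 60 g and moves freely: pushed forward past upright it falls flat by itself in about a second. The slot (20 by 14 mm) takes the catch only with the lever within about 0.03 rad of its stop.
- hasp_hinge (a point): The hasp's hinge pin, 38 mm above the table, its axis along the carousel's y; 45 mm to the carousel's -x side of the parked catch.
- hasp_end (a point): Free end of the hasp, a 26 mm wide, 4 mm thick steel flap, 67 mm from the hinge; a small lip there stands 10 mm up from the flap's upper face, which faces the carousel's -x when the hasp stands upright.
- beaker: Bystander: glass beaker 68 mm across, 85 mm high; origin under its centre.
- shot_glass: Bystander: small glass 42 mm across, 45 mm high; origin under its centre.
- pigment_jar: Bystander: amber jar with black lid, 44 mm across, 55 mm high; origin under its centre.
- wash_bottle: Bystander: white squeeze bottle, 64 mm across, 140 mm high with a thin bent spout to 190 mm; origin under its centre.
- skin_scope: Bystander: black hand-held skin scope lying, 140 mm long, 38 mm wide, 33 mm high; origin under it, long along its x.
- swatch_box: Bystander: cardboard box 90 by 60 by 28 mm; origin under its centre.
- calliper: Bystander: flat steel calliper, 150 mm long, 8 mm high; origin under its beam.

How it is judged:
By the outcome, as a careful person would: the job done as asked, in the order asked, and still so for the second after the job is handed in, with the robot touching nothing.
It also fails if it takes over 61 s, if anything falls off the work surface, if the arm or the gripper's body presses on something with over 40 N, if the wrist force passes 120 N, or if a joint passes its speed limit or range.

## Working session

There is one attempt and no reset: what is moved stays moved. The work goes in short steps, Python scripts to look and compute and a shell command to move; the robot and the scene stay as the last step left them, time stands still between calls to the robot, and variables do not carry over. Pictures are saved under pics/ and viewed, at most 10 in all, crops included, and the job is handed in when it is done.

```bash
mkdir -p pics
python3 - <<'E'
from bench import r
import cv2
for n in("side","top"):
    c=r.camera(n); cv2.imwrite(f"pics/{n}0.png",c["color"][:,:,::-1]); print(n,c["mtx"].round(1).tolist(),c["R"].round(3).tolist(),c["t"].round(3).tolist(), (-c["R"].T@c["t"]).round(3))
s=r.read_state();print(s)
E
```

```text
side [[481.5, 0.0, 316.4], [0.0, 481.5, 237.9], [0.0, 0.0, 1.0]] [[-0.776, -0.631, 0.006], [-0.373, 0.451, -0.811], [0.509, -0.632, -0.585]] [0.42, 0.312, 0.831] [0.02  0.649 0.737]
top [[448.0, 0.0, 314.6], [0.0, 448.0, 241.4], [0.0, 0.0, 1.0]] [[0.013, -1.0, 0.016], [-0.997, -0.015, -0.08], [0.08, -0.015, -0.997]] [-0.055, 0.58, 1.057] [ 0.494 -0.03   1.101]
{'time': 0.1, 'joint_positions': array([ 1.29741599,  0.33278448, -0.06473532,  1.46085015,  0.02159595,
        1.34994116, -0.08847649]), 'joint_vel': array([ 0.00113623, -0.00042003,  0.00145456, -0.00304596,  0.00164775,
       -0.00063756,  0.000792  ]), 'joint_torque': array([ 1.63394758e-03, -6.24547791e+01,  2.46989750e-02, -3.90718067e+01,
       -6.14281395e-02,  3.66626366e-02,  1.01135404e-04]), 'ee_pos': array([ 0.15503233, -0.60511106,  0.23285213]), 'eef_rot': array([ 9.92144047e-01,  1.25099064e-01, -1.02730396e-04, -6.35592171e-04]), 'ft_force': array([-0.24889032,  0.27173713,  0.25422483]), 'torque': array([0.05783248, 0.02615596, 0.00086239]), 'grip_force': 0.0, 'width': 0.08716610229977369}
```

View pics/side0.png

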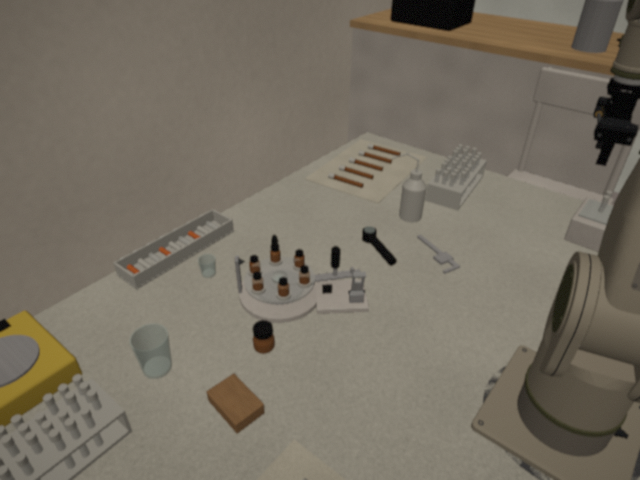

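View pics/top0.png

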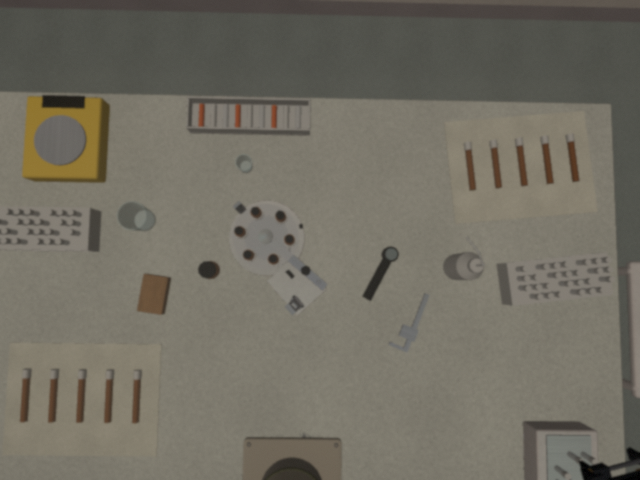

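The side view shows the pointer at (239,272), the dropper at (275,245), the handle at (336,257) and the hasp at (357,288). In the top view the carousel is at (267,238). I'll zoom in on both.

```bash
cat > h.py <<'E'
import numpy as np, cv2
from bench import r
def ray(c,px):
    d=c["R"].T@np.linalg.inv(c["mtx"])@np.array([px[0],px[1],1.]); return -c["R"].T@c["t"],d/np.linalg.norm(d)
def onz(c,px,z):
    o,d=ray(c,px); return o+d*(z-o[2])/d[2]
def proj(c,X):
    p=c["mtx"]@(c["R"]@np.asarray(X)+c["t"]); return p[:2]/p[2]
def tri(c1,p1,c2,p2):
    (a,d),(b,e)=ray(c1,p1),ray(c2,p2)
    s=np.linalg.lstsq(np.c_[d,-e],b-a,rcond=None)[0]
    P,Q=a+s[0]*d,b+s[1]*e; return (P+Q)/2,np.linalg.norm(P-Q)
def crop(c,x0,y0,w,h,k,name):
    cv2.imwrite(name,cv2.resize(c["color"][y0:y0+h,x0:x0+w,::-1],None,fx=k,fy=k,interpolation=cv2.INTER_CUBIC))
E
python3 - <<'E'
from h import *
s,t=r.camera("side"),r.camera("top")
a=cv2.resize(s["color"][225:325,225:380,::-1],None,fx=5,fy=5,interpolation=cv2.INTER_CUBIC)
cv2.imwrite("pics/s1.png",a); crop(t,220,190,120,130,4.5,"pics/t1.png")
E
```

```text
(no output)
```

View pics/s1.png

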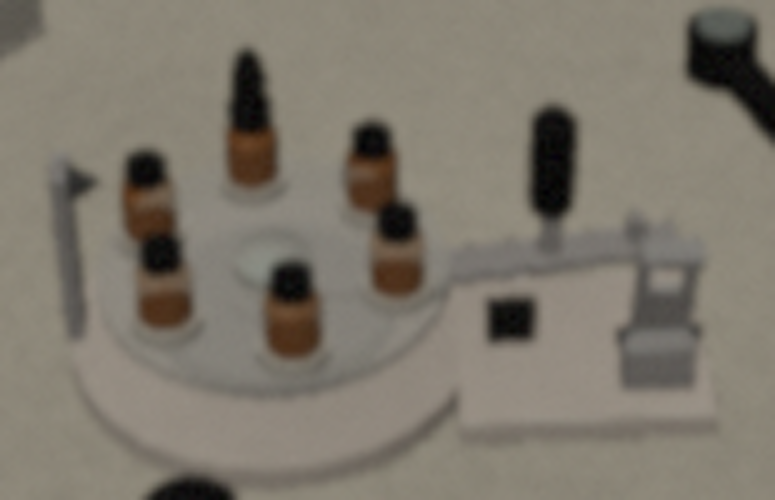

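View pics/t1.png

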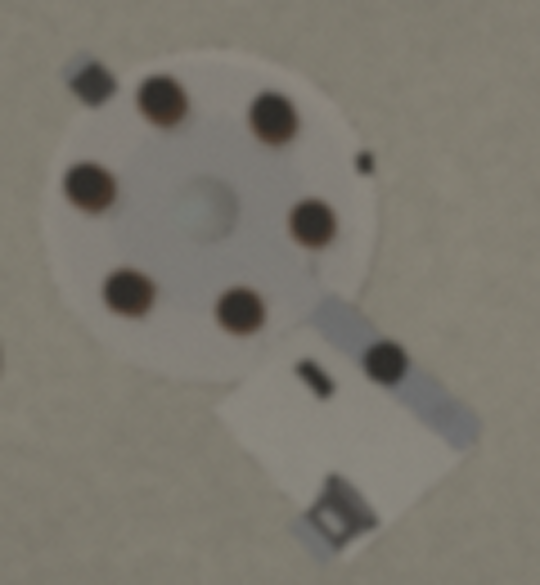

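Run:
```python
from h import *
np.set_printoptions(precision=4,suppress=True)
s,t=r.camera("side"),r.camera("top")
S=lambda x,y:(225+x/5-.4,225+y/5-.4); T=lambda x,y:(220+x/4.5-.4,190+y/4.5-.4)
hub,e=tri(s,S(268,258),t,T(208,210)); print("hub",hub,e, onz(s,S(268,258),.058),onz(t,T(208,210),.058))
print("handle top",tri(s,S(554,115),t,T(386,362)), onz(t,T(386,362),.112))
d=onz(s,S(247,55),.122); print("droptip side",d,"in top crop",(proj(t,d)-[220,190]+.4)*4.5, "r",np.linalg.norm((d-hub)[:2]))
for p in [(163,101),(275,118),(312,222),(240,311),(129,293),(90,187)]:
    q=onz(t,T(*p),.091); print("bottle",q,np.linalg.norm((q-hub)[:2]),np.arctan2(*(q-hub)[1::-1]))
print("dot",onz(t,T(365,162),.046),onz(t,T(365,162),.014))
q=onz(t,T(92,82),.106);print("pointer top",q,q-hub,np.arctan2(*(q-hub)[1::-1]))
q=onz(s,S(62,160),.106);print("pointer side",q,q-hub,np.arctan2(*(q-hub)[1::-1]))
q=onz(t,T(460,430),.036);print("arm end",q,q-hub,np.linalg.norm((q-hub)[:2]),np.arctan2(*(q-hub)[1::-1]))
q=onz(s,S(635,215),.050);print("catch side",q,q-hub,np.linalg.norm((q-hub)[:2]),np.arctan2(*(q-hub)[1::-1]))
print("hasp base side front",onz(s,S(660,385),.014),"hasp top t",onz(t,T(340,480),.1),onz(t,T(320,540),.03))
for p in[(225,410),(345,562),(470,455)]:print("tongue",onz(t,T(*p),.014)-hub)
for p in[(460,432),(716,425)]:print("tongue s",onz(s,S(*p),.014)-hub)
print("stop",onz(t,T(315,378),.03)-hub)
```

```text
hub [0.5905 0.0701 0.0483] 0.0034101188088868323 [0.5839 0.0791 0.058 ] [0.5882 0.0682 0.058 ]
handle top (array([ 0.5099, -0.0256,  0.1103]), np.float64(0.0002453062422533767)) [ 0.51   -0.0255  0.112 ]
droptip side [0.631  0.0379 0.122 ] in top crop [259.7956 111.7108] r 0.05181329037479395
bottle [0.6401 0.0889 0.091 ] 0.053044177132121756 0.36187735158820333
bottle [0.6323 0.0324 0.091 ] 0.05638315318400775 -0.7340357656913146
bottle [0.58   0.0128 0.091 ] 0.058304411779126195 -1.7514125451950386
bottle [0.5348 0.0479 0.091 ] 0.05993547622547354 -2.762411410606669
bottle [0.543  0.1036 0.091 ] 0.0580513279353292 2.528035816937855
bottle [0.596  0.1244 0.091 ] 0.054580394937886495 1.469869713400965
dot [ 0.6159 -0.0126  0.046 ] [ 0.6196 -0.0121  0.014 ]
pointer top [0.6468 0.1226 0.106 ] [0.0564 0.0524 0.0577] 0.7489710249577155
pointer side [0.6548 0.128  0.106 ] [0.0644 0.0578 0.0577] 0.7316627497103728
arm end [ 0.4761 -0.0646  0.036 ] [-0.1144 -0.1348 -0.0123] 0.17677433982479063 -2.2745720768413094
catch side [ 0.4836 -0.0543  0.05  ] [-0.1068 -0.1244  0.0017] 0.1639656915105888 -2.2801836669374005
hasp base side front [ 0.4317 -0.0036  0.014 ] hasp top t [ 0.4518 -0.0037  0.1   ] [0.4174 0.0081 0.03  ]
tongue [-0.1058 -0.0093 -0.0343]
tongue [-0.1857 -0.075  -0.0343]
tongue [-0.128  -0.141  -0.0343]
tongue s [-0.1099  0.0038 -0.0343]
tongue s [-0.1914 -0.0687 -0.0343]
stop [-0.0881 -0.0579 -0.0183]
```

```bash
cat >> h.py <<'E'
from scipy.spatial.transform import Rotation as Ro
HUB=np.array([.5877,.0683]); PARK=.743-np.pi
def go(X,yaw=None):
    s=r.read_state(); q=Ro.from_quat(s["eef_rot"]); v=q.inv().apply(np.asarray(X)-s["ee_pos"])
    y=q.as_matrix()[:,0]; y=np.arctan2(y[1],y[0])
    print("TCP",s["ee_pos"].round(4),"yaw %.3f"%y,"tilt",q.as_matrix()[:2,2].round(3),"units",(v/.03).round(2),"" if yaw is None else "az units %.2f"%(-np.degrees(yaw-y)/6),"J",s["joint_positions"].round(2),"F",s["ft_force"].round(1),"t",s["time"],"w",s["width"])
E
python3 -m crank '[{"claw":-0.4,"dz":-0.35,"az":-0.86},{"claw":-0.4,"dz":-0.35,"az":-0.86},{"claw":-0.4,"dz":-0.35,"az":-0.86},{"claw":-0.4,"dz":-0.35,"az":-0.86},{"claw":-0.4,"dz":-0.35,"az":-0.86},{"claw":-0.4,"dz":-0.35,"az":-0.86},{"claw":-0.4,"dz":-0.35,"az":-0.86},{"claw":-0.4}]'
python3 -c "
from h import *
go([.42,-.45,.3],.88);go([.508,-.0265,.25],.88)"
```

```text
TCP [ 0.1551 -0.6054  0.2333] yaw 0.251 tilt [-0.  0.] units [ 9.84 -2.83 -2.22] az units -6.01 J [ 1.3   0.33 -0.06  1.46  0.02  1.35 -0.09] F [ 1.  -0.1  0.4] t 0.3 w 0.0868438535544657
TCP [ 0.1551 -0.6054  0.2333] yaw 0.251 tilt [-0.  0.] units [ 16.18 -15.77  -0.55] az units -6.01 J [ 1.3   0.33 -0.06  1.46  0.02  1.35 -0.09] F [ 1.  -0.1  0.4] t 0.3 w 0.0868438535544657invalid input at $[0]: expected keys claw, dx, dy, dz, ax, ay, az
```

```bash
python3 -m crank '[{"claw":-0.4,"dx":0,"dy":0,"dz":-0.35,"ax":0,"ay":0,"az":-0.86},{"claw":-0.4,"dx":0,"dy":0,"dz":-0.35,"ax":0,"ay":0,"az":-0.86},{"claw":-0.4,"dx":0,"dy":0,"dz":-0.35,"ax":0,"ay":0,"az":-0.86},{"claw":-0.4,"dx":0,"dy":0,"dz":-0.35,"ax":0,"ay":0,"az":-0.86},{"claw":-0.4,"dx":0,"dy":0,"dz":-0.35,"ax":0,"ay":0,"az":-0.86},{"claw":-0.4,"dx":0,"dy":0,"dz":-0.35,"ax":0,"ay":0,"az":-0.86},{"claw":-0.4,"dx":0,"dy":0,"dz":-0.35,"ax":0,"ay":0,"az":-0.86},{"claw":-0.4,"dx":0,"dy":0,"dz":0,"ax":0,"ay":0,"az":0}]'
python3 -c "
from h import *
go([.42,-.45,.3],.88);go([.508,-.0265,.25],.88)"
```

```text
time: 0.97
ee_pos: [0.1553, -0.6061, 0.3092]
eef_rot: [0.904, 0.428, -0.0, 0.002]
ft_force: [0.3, -0.9, -0.3]
width: 0.0615
grip_force: 0.0
TCP [ 0.1553 -0.6061  0.3092] yaw 0.885 tilt [ 0.001 -0.003] units [9.61 3.54 0.3 ] az units 0.05 J [ 1.36  0.31 -0.14  1.33  0.04  1.5   0.53] F [ 0.3 -0.9 -0.3] t 0.9667 w 0.061451752193971344
TCP [ 0.1553 -0.6061  0.3092] yaw 0.885 tilt [ 0.001 -0.003] units [22.4  -3.13  1.93] az units 0.05 J [ 1.36  0.31 -0.14  1.33  0.04  1.5   0.53] F [ 0.3 -0.9 -0.3] t 0.9667 w 0.061451752193971344
```

```bash
python3 -m crank '[{"claw":-0.4,"dx":0.96,"dy":0.35,"dz":0,"ax":0,"ay":0,"az":0},{"claw":-0.4,"dx":0.96,"dy":0.35,"dz":0,"ax":0,"ay":0,"az":0},{"claw":-0.4,"dx":0.96,"dy":0.35,"dz":0,"ax":0,"ay":0,"az":0},{"claw":-0.4,"dx":0.96,"dy":0.35,"dz":0,"ax":0,"ay":0,"az":0},{"claw":-0.4,"dx":0.96,"dy":0.35,"dz":0,"ax":0,"ay":0,"az":0},{"claw":-0.4,"dx":0.96,"dy":0.35,"dz":0,"ax":0,"ay":0,"az":0},{"claw":-0.4,"dx":0.96,"dy":0.35,"dz":0,"ax":0,"ay":0,"az":0},{"claw":-0.4,"dx":0.96,"dy":0.35,"dz":0,"ax":0,"ay":0,"az":0}]'
python3 -m crank '[{"claw":-0.4,"dx":0.98,"dy":-0.3,"dz":0,"ax":0,"ay":0,"az":0},{"claw":-0.4,"dx":0.98,"dy":-0.4,"dz":0,"ax":0,"ay":0,"az":0},{"claw":-0.4,"dx":0.98,"dy":-0.4,"dz":0,"ax":0,"ay":0,"az":0},{"claw":-0.4,"dx":0.98,"dy":-0.4,"dz":0,"ax":0,"ay":0,"az":0},{"claw":-0.4,"dx":0.98,"dy":-0.4,"dz":0,"ax":0,"ay":0,"az":0},{"claw":-0.4,"dx":0.98,"dy":-0.4,"dz":0,"ax":0,"ay":0,"az":0},{"claw":-0.4,"dx":0.98,"dy":-0.4,"dz":0,"ax":0,"ay":0,"az":0},{"claw":-0.4,"dx":0.98,"dy":-0.4,"dz":0,"ax":0,"ay":0,"az":0}]'
python3 -c "
from h import *
go([.508,-.0265,.2],.88)"
```

```text
time: 1.63
ee_pos: [0.3676, -0.4801, 0.3064]
eef_rot: [0.905, 0.425, -0.0, -0.0]
ft_force: [-0.3, -0.8, 0.0]
width: 0.061
grip_force: 0.0
time: 2.3
ee_pos: [0.4444, -0.2389, 0.3065]
eef_rot: [0.905, 0.425, -0.0, -0.0]
ft_force: [1.3, 0.1, -0.5]
width: 0.061
grip_force: 0.0
TCP [ 0.4444 -0.2389  0.3065] yaw 0.878 tilt [-0. -0.] units [ 6.8  -2.89  3.55] az units -0.02 J [ 0.84  0.06 -0.46  1.63  0.03  1.45 -0.31] F [ 1.3  0.1 -0.5] t 2.3 w 0.06103914314920871
```

```bash
python3 -m crank '[{"claw":-0.4,"dx":0.96,"dy":-0.4,"dz":0.5,"ax":0,"ay":0,"az":0},{"claw":-0.4,"dx":0.96,"dy":-0.4,"dz":0.5,"ax":0,"ay":0,"az":0},{"claw":-0.4,"dx":0.96,"dy":-0.4,"dz":0.5,"ax":0,"ay":0,"az":0},{"claw":-0.4,"dx":0.96,"dy":-0.4,"dz":0.5,"ax":0,"ay":0,"az":0},{"claw":-0.4,"dx":0.96,"dy":-0.4,"dz":0.5,"ax":0,"ay":0,"az":0},{"claw":-0.4,"dx":0.96,"dy":-0.4,"dz":0.5,"ax":0,"ay":0,"az":0},{"claw":-0.4,"dx":0.5,"dy":-0.4,"dz":0.4,"ax":0,"ay":0,"az":0},{"claw":-0.4,"dx":0,"dy":0,"dz":0,"ax":0,"ay":0,"az":0}]'
python3 -m crank '[{"claw":-0.4,"dx":0,"dy":0,"dz":0,"ax":0,"ay":0,"az":0}]'
python3 -c "
from h import *
go([.508,-.0265,.082],.88)"
```

```text
time: 2.97
ee_pos: [0.4979, -0.0371, 0.2023]
eef_rot: [0.904, 0.428, -0.001, -0.002]
ft_force: [-0.8, 0.6, 0.9]
width: 0.0607
grip_force: 0.0
time: 3.05
ee_pos: [0.4985, -0.0412, 0.2041]
eef_rot: [0.905, 0.426, -0.001, -0.0]
ft_force: [1.0, 0.3, 0.3]
width: 0.0611
grip_force: 0.0
TCP [ 0.4985 -0.0412  0.2041] yaw 0.881 tilt [-0.002  0.   ] units [ 0.58 -0.06  4.07] az units 0.01 J [ 0.6   0.13 -0.65  1.79  0.08  1.25 -0.76] F [1.  0.3 0.3] t 3.05 w 0.06112844329259001
```

```bash
python3 -m crank '[{"claw":-0.4,"dx":0.3,"dy":0,"dz":0.6,"ax":0,"ay":0,"az":0},{"claw":-0.4,"dx":0.28,"dy":-0.06,"dz":0.6,"ax":0,"ay":0,"az":0},{"claw":-0.4,"dx":0,"dy":0,"dz":0.6,"ax":0,"ay":0,"az":0},{"claw":-0.4,"dx":0,"dy":0,"dz":0.6,"ax":0,"ay":0,"az":0},{"claw":-0.4,"dx":0,"dy":0,"dz":0.6,"ax":0,"ay":0,"az":0},{"claw":-0.4,"dx":0,"dy":0,"dz":0.6,"ax":0,"ay":0,"az":0},{"claw":-0.4,"dx":0,"dy":0,"dz":0.45,"ax":0,"ay":0,"az":0},{"claw":-0.4,"dx":0,"dy":0,"dz":0,"ax":0,"ay":0,"az":0}]'
python3 - <<'E'
from h import *
go([.508,-.0265,.082],.88)
a=r.camera("side");b=r.camera("top")
k=5
A=cv2.resize(a["color"][215:325,250:380,::-1],None,fx=k,fy=k,interpolation=cv2.INTER_CUBIC)
cv2.imwrite("pics/s2.png",A)
E
```

```text
time: 3.72
ee_pos: [0.5072, -0.0293, 0.0812]
eef_rot: [0.905, 0.425, -0.002, -0.001]
ft_force: [-0.7, -0.9, -0.4]
width: 0.0611
grip_force: 0.0
TCP [ 0.5072 -0.0293  0.0812] yaw 0.877 tilt [-0.004 -0.   ] units [ 0.09 -0.04 -0.03] az units -0.02 J [ 0.54  0.29 -0.64  1.91  0.2   1.01 -0.88] F [-0.7 -0.9 -0.4] t 3.7167 w 0.06107417991301288
```

View pics/s2.png

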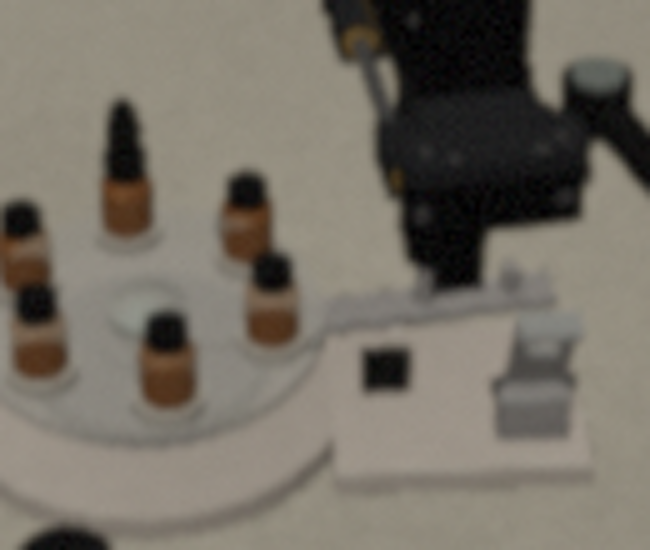

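The fingers straddle the handle, with the near finger at about (445,255) and the pin visible at (425,282). I'll close on it now.

```bash
python3 -m crank '[{"claw":1,"dx":0,"dy":0,"dz":0,"ax":0,"ay":0,"az":0},{"claw":1,"dx":0,"dy":0,"dz":0,"ax":0,"ay":0,"az":0},{"claw":1,"dx":0,"dy":0,"dz":0,"ax":0,"ay":0,"az":0},{"claw":1,"dx":0,"dy":0,"dz":0,"ax":0,"ay":0,"az":0},{"claw":1,"dx":0,"dy":0,"dz":0,"ax":0,"ay":0,"az":0}]' 12
python3 -c "
from h import *
go([.508,-.0265,.082],.88)"
```

```text
time: 4.23
ee_pos: [0.509, -0.0277, 0.0839]
eef_rot: [0.905, 0.426, 0.0, 0.0]
ft_force: [-0.8, -0.3, -0.2]
width: 0.0356
grip_force: 0.0
TCP [ 0.509  -0.0277  0.0839] yaw 0.881 tilt [ 0.001 -0.   ] units [ 0.01 -0.05  0.06] az units 0.01 J [ 0.54  0.29 -0.64  1.9   0.2   1.01 -0.88] F [-0.8 -0.3 -0.2] t 4.2333 w 0.0356418218502879
```

```bash
python3 -m crank '[{"claw":1,"dx":0,"dy":0,"dz":0,"ax":0,"ay":0,"az":0},{"claw":1,"dx":0,"dy":0,"dz":0,"ax":0,"ay":0,"az":0},{"claw":1,"dx":0,"dy":0,"dz":0,"ax":0,"ay":0,"az":0},{"claw":1,"dx":0,"dy":0,"dz":0,"ax":0,"ay":0,"az":0},{"claw":1,"dx":0,"dy":0,"dz":0,"ax":0,"ay":0,"az":0}]' 12
python3 -c "
from h import *
go([.508,-.0265,.082],.88)
d=r.read_state()['ee_pos'][:2]-HUB;print(np.hypot(*d),np.arctan2(d[1],d[0])-PARK)"
```

```text
time: 4.65
ee_pos: [0.5088, -0.0276, 0.0836]
eef_rot: [0.904, 0.427, 0.0, 0.0]
ft_force: [-1.6, 0.1, 1.9]
width: 0.0211
grip_force: 12.0
TCP [ 0.5088 -0.0276  0.0836] yaw 0.881 tilt [ 0. -0.] units [ 0.01 -0.04  0.05] az units 0.01 J [ 0.54  0.29 -0.64  1.9   0.2   1.01 -0.88] F [-1.6  0.1  1.9] t 4.65 w 0.021114907285849267
0.12416980246257187 0.13928524976458911
```

```bash
python3 -m crank '[{"claw":1,"dx":0.02,"dy":0.416,"dz":0,"ax":0,"ay":0,"az":-0.955},{"claw":1,"dx":0.02,"dy":0.416,"dz":0,"ax":0,"ay":0,"az":-0.955},{"claw":1,"dx":0.02,"dy":0.416,"dz":0,"ax":0,"ay":0,"az":-0.955},{"claw":1,"dx":0.02,"dy":0.416,"dz":0,"ax":0,"ay":0,"az":-0.955}]' 12
python3 -c "
from h import *
go([.508,-.0265,.082],.88)
d=r.read_state()['ee_pos'][:2]-HUB;print(np.hypot(*d),np.arctan2(d[1],d[0])-PARK)"
python3 -m crank '[{"claw":1,"dx":0.02,"dy":0.416,"dz":0,"ax":0,"ay":0,"az":-0.955},{"claw":1,"dx":0.02,"dy":0.416,"dz":0,"ax":0,"ay":0,"az":-0.955},{"claw":1,"dx":0.02,"dy":0.416,"dz":0,"ax":0,"ay":0,"az":-0.955},{"claw":1,"dx":0.02,"dy":0.416,"dz":0,"ax":0,"ay":0,"az":-0.955},{"claw":1,"dx":0,"dy":0,"dz":0,"ax":0,"ay":0,"az":0},{"claw":1,"dx":0,"dy":0,"dz":0,"ax":0,"ay":0,"az":0}]' 12
python3 - <<'E'
from h import *
go([.508,-.0265,.082],.88)
d=r.read_state()['ee_pos'][:2]-HUB;print(np.hypot(*d),np.arctan2(d[1],d[0])-PARK)
crop(r.camera("side"),225,215,155,110,5,"pics/s3.png")
E
```

```text
time: 4.98
ee_pos: [0.5527, -0.0512, 0.0836]
eef_rot: [0.8, 0.6, -0.0, -0.0]
ft_force: [-2.0, 3.1, 2.5]
width: 0.0217
grip_force: 12.0
TCP [ 0.5527 -0.0512  0.0836] yaw 1.286 tilt [-0.001  0.   ] units [ 0.37 -1.66  0.05] az units 3.88 J [ 0.58  0.4  -0.67  1.79  0.28  1.06 -0.48] F [-2.   3.1  2.5] t 4.9833 w 0.021692346806800628
0.12455027972070772 0.5430701164315022
time: 5.48
ee_pos: [0.6024, -0.056, 0.0836]
eef_rot: [0.668, 0.744, 0.0, 0.0]
ft_force: [0.2, -1.9, 2.5]
width: 0.0214
grip_force: 12.0
TCP [ 0.6024 -0.056   0.0836] yaw 1.678 tilt [0.001 0.   ] units [ 1.31 -3.02  0.05] az units 7.62 J [ 0.57  0.52 -0.71  1.65  0.37  1.11 -0.13] F [ 0.2 -1.9  2.5] t 5.4833 w 0.02139833301066171
0.1251588292140111 0.9455482415242278
```

View pics/s3.png

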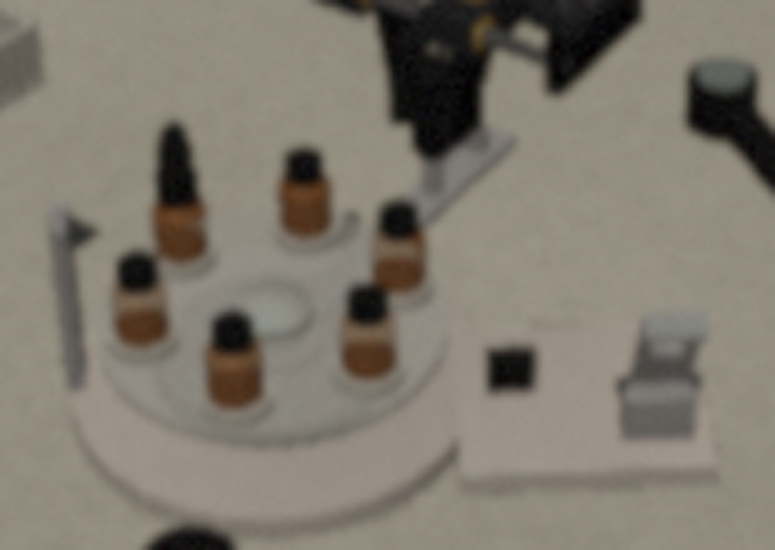

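The dropper has advanced to side crop (175,150). I'll swing back to the park stop, which also gives the exact carousel -y direction, and measure the bottles there.

```bash
cat >> h.py <<'E'
def lev():
    s=r.read_state(); d=s['ee_pos'][:2]-HUB; a=np.arctan2(d[1],d[0]); ft=s['ft_force']
    print("r %.4f ang %.3f lever %.3f"%(np.hypot(*d),a,a-PARK),"Ftan(ccw) %.1f Frad %.1f"%(ft[:2]@[-np.sin(a),np.cos(a)],ft[:2]@d/np.hypot(*d)))
def bottles():
    t=r.camera("top"); g=t["color"].max(2); m=(g<75).astype(np.uint8)
    n,l,st,c=cv2.connectedComponentsWithStats(m)
    P=[]
    for i in range(1,n):
        q=onz(t,c[i],.091)[:2]-HUB
        if .05<np.hypot(*q)<.067 and 30<st[i,4]<200: P.append(np.r_[np.hypot(*q),np.arctan2(q[1],q[0]),st[i,4]])
    P=np.array(P); print(P.round(3)); z=np.exp(6j*P[:,1]).mean(); print("phase",np.angle(z)/6,abs(z))
    s=r.camera("side"); return t,s
E
python3 -m crank '[{"claw":1,"dx":0.02,"dy":-0.416,"dz":0,"ax":0,"ay":0,"az":0.955},{"claw":1,"dx":0.02,"dy":-0.416,"dz":0,"ax":0,"ay":0,"az":0.955},{"claw":1,"dx":0.02,"dy":-0.416,"dz":0,"ax":0,"ay":0,"az":0.955},{"claw":1,"dx":0.02,"dy":-0.416,"dz":0,"ax":0,"ay":0,"az":0.955},{"claw":1,"dx":0.02,"dy":-0.416,"dz":0,"ax":0,"ay":0,"az":0.955},{"claw":1,"dx":0.02,"dy":-0.416,"dz":0,"ax":0,"ay":0,"az":0.955},{"claw":1,"dx":0.02,"dy":-0.416,"dz":0,"ax":0,"ay":0,"az":0.955},{"claw":1,"dx":0.02,"dy":-0.416,"dz":0,"ax":0,"ay":0,"az":0.955}]' 12
python3 -m crank '[{"claw":1,"dx":0,"dy":-0.2,"dz":0,"ax":0,"ay":0,"az":0.46},{"claw":1,"dx":0,"dy":-0.1,"dz":0,"ax":0,"ay":0,"az":0.23},{"claw":1,"dx":0,"dy":0,"dz":0,"ax":0,"ay":0,"az":0},{"claw":1,"dx":0,"dy":0,"dz":0,"ax":0,"ay":0,"az":0}]' 12
python3 -c "
from h import *
lev()"
python3 -m crank '[{"claw":1,"dx":0,"dy":-0.1,"dz":0,"ax":0,"ay":0,"az":0.23},{"claw":1,"dx":0,"dy":-0.1,"dz":0,"ax":0,"ay":0,"az":0.23},{"claw":1,"dx":0,"dy":0,"dz":0,"ax":0,"ay":0,"az":0},{"claw":1,"dx":0,"dy":0,"dz":0,"ax":0,"ay":0,"az":0}]' 12
python3 -c "
from h import *
lev();bottles()"
```

```text
time: 6.2
ee_pos: [0.5077, -0.027, 0.0836]
eef_rot: [0.906, 0.423, 0.001, -0.0]
ft_force: [3.9, 4.0, -1.9]
width: 0.0213
grip_force: 12.0
time: 6.53
ee_pos: [0.5016, -0.0215, 0.0836]
eef_rot: [0.919, 0.393, 0.0, -0.0]
ft_force: [2.7, 3.7, -0.5]
width: 0.0215
grip_force: 12.0
r 0.1244 ang -2.335 lever 0.063 Ftan(ccw) -0.6 Frad -4.5
time: 6.87
ee_pos: [0.4978, -0.0177, 0.0836]
eef_rot: [0.928, 0.372, 0.0, -0.0]
ft_force: [3.7, 4.1, -1.6]
width: 0.0214
grip_force: 12.0
r 0.1244 ang -2.378 lever 0.020 Ftan(ccw) -0.4 Frad -5.5
[[ 5.800e-02 -3.200e-02  6.600e+01]
 [ 5.800e-02  1.001e+00  6.300e+01]
 [ 5.700e-02 -1.072e+00  5.400e+01]
 [ 5.700e-02  2.044e+00  6.400e+01]]
phase -0.03825097136226315 0.9980300776555853
```

```bash
python3 -m crank '[{"claw":1,"dx":0,"dy":-0.08,"dz":0,"ax":0,"ay":0,"az":0.18},{"claw":1,"dx":0,"dy":-0.08,"dz":0,"ax":0,"ay":0,"az":0.18},{"claw":1,"dx":0,"dy":0,"dz":0,"ax":0,"ay":0,"az":0},{"claw":1,"dx":0,"dy":0,"dz":0,"ax":0,"ay":0,"az":0}]' 12
python3 -c "
from h import *
lev()"
python3 -m crank '[{"claw":1,"dx":0,"dy":-0.08,"dz":0,"ax":0,"ay":0,"az":0.18},{"claw":1,"dx":0,"dy":-0.08,"dz":0,"ax":0,"ay":0,"az":0.18},{"claw":1,"dx":0,"dy":0,"dz":0,"ax":0,"ay":0,"az":0},{"claw":1,"dx":0,"dy":0,"dz":0,"ax":0,"ay":0,"az":0}]' 12
python3 -c "
from h import *
lev()"
```

```text
time: 7.3
ee_pos: [0.4956, -0.0155, 0.0837]
eef_rot: [0.935, 0.354, 0.001, 0.001]
ft_force: [8.7, 0.2, -5.1]
width: 0.0217
grip_force: 12.0
r 0.1245 ang -2.404 lever -0.005 Ftan(ccw) 5.7 Frad -6.5
time: 7.63
ee_pos: [0.4934, -0.0164, 0.0839]
eef_rot: [0.943, 0.334, 0.001, 0.003]
ft_force: [15.1, -15.0, -9.4]
width: 0.0214
grip_force: 12.0
r 0.1267 ang -2.410 lever -0.011 Ftan(ccw) 21.2 Frad -1.2
```

```bash
python3 -m crank '[{"claw":1,"dx":0.02,"dy":0.416,"dz":0,"ax":0,"ay":0,"az":-1},{"claw":1,"dx":0.02,"dy":0.416,"dz":0,"ax":0,"ay":0,"az":-1},{"claw":1,"dx":0.02,"dy":0.416,"dz":0,"ax":0,"ay":0,"az":-1},{"claw":1,"dx":0.02,"dy":0.416,"dz":0,"ax":0,"ay":0,"az":-1},{"claw":1,"dx":0.02,"dy":0.416,"dz":0,"ax":0,"ay":0,"az":-1},{"claw":1,"dx":0.02,"dy":0.416,"dz":0,"ax":0,"ay":0,"az":-1},{"claw":1,"dx":0,"dy":0,"dz":0,"ax":0,"ay":0,"az":0},{"claw":1,"dx":0,"dy":0,"dz":0,"ax":0,"ay":0,"az":0}]' 12
python3 -c "
from h import *
lev();go([.5,0,.1],.743+.55);bottles()"
```

```text
time: 8.3
ee_pos: [0.5532, -0.0537, 0.0837]
eef_rot: [0.793, 0.61, -0.001, 0.001]
ft_force: [-0.8, -5.5, 6.8]
width: 0.0216
grip_force: 12.0
r 0.1268 ang -1.847 lever 0.552 Ftan(ccw) 0.7 Frad 5.5
TCP [ 0.5532 -0.0537  0.0837] yaw 1.311 tilt [-0.001 -0.002] units [ 1.27 -2.17 -0.55] az units 0.17 J [ 0.58  0.4  -0.67  1.79  0.28  1.06 -0.46] F [-0.8 -5.5  6.8] t 8.3 w 0.021613313082797344
[[ 5.800e-02  4.150e-01  7.000e+01]
 [ 5.700e-02 -6.210e-01  5.600e+01]
 [ 5.700e-02  1.443e+00  6.200e+01]
 [ 5.700e-02  2.485e+00  6.200e+01]
 [ 5.700e-02 -2.740e+00  5.900e+01]]
phase 0.4056748363412992 0.9969364367558654
```

```bash
python3 -m crank '[{"claw":1,"dx":0.04,"dy":0.416,"dz":0,"ax":0,"ay":0,"az":-0.955},{"claw":1,"dx":0.04,"dy":0.416,"dz":0,"ax":0,"ay":0,"az":-0.955},{"claw":1,"dx":0.02,"dy":0.416,"dz":0,"ax":0,"ay":0,"az":-0.955},{"claw":1,"dx":0,"dy":0,"dz":0,"ax":0,"ay":0,"az":0},{"claw":1,"dx":0,"dy":0,"dz":0,"ax":0,"ay":0,"az":0},{"claw":1,"dx":0,"dy":0,"dz":0,"ax":0,"ay":0,"az":0}]' 12
python3 - <<'E'
from h import *
lev();t,s=bottles()
for a in(.7,.741,.78):
    P=np.r_[HUB+.058*np.array([np.cos(a),np.sin(a)]),.122];print(a,(proj(s,P)-[225,215])*5,(proj(t,P)-[220,190])*4.5)
crop(s,225,215,155,110,5,"pics/s4.png")
E
```

```text
time: 8.9
ee_pos: [0.5904, -0.0586, 0.0837]
eef_rot: [0.693, 0.72, -0.002, 0.002]
ft_force: [-0.5, -10.8, 4.8]
width: 0.0212
grip_force: 12.0
r 0.1270 ang -1.549 lever 0.849 Ftan(ccw) -0.8 Frad 10.7
[[ 5.700e-02 -3.410e-01  5.500e+01]
 [ 5.600e-02 -1.387e+00  5.800e+01]
 [ 5.800e-02  1.726e+00  5.900e+01]
 [ 5.600e-02 -2.446e+00  5.800e+01]
 [ 5.700e-02  2.779e+00  6.000e+01]]
phase -0.35277188559531875 0.9976644839833855
0.7 [132.89190181 174.14109329] [119.17953987 105.67556371]
0.741 [132.49028591 177.56342687] [115.42896548 108.80495975]
0.78 [132.32352427 180.8244052 ] [111.98200317 111.92029305]
```

View pics/s4.png

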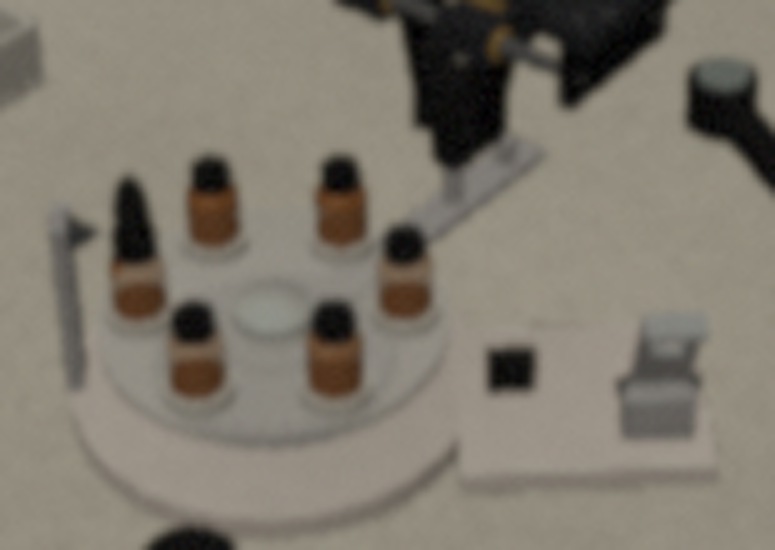

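```bash
python3 -m crank '[{"claw":1,"dx":0.03,"dy":0.1,"dz":0,"ax":0,"ay":0,"az":-0.2},{"claw":1,"dx":0.03,"dy":0.08,"dz":0,"ax":0,"ay":0,"az":-0.2},{"claw":1,"dx":0,"dy":0,"dz":0,"ax":0,"ay":0,"az":0},{"claw":1,"dx":0,"dy":0,"dz":0,"ax":0,"ay":0,"az":0},{"claw":1,"dx":0,"dy":0,"dz":0,"ax":0,"ay":0,"az":0}]' 12
python3 -c "
from h import *
lev();bottles()"
```

```text
time: 9.42
ee_pos: [0.5954, -0.0582, 0.0838]
eef_rot: [0.679, 0.734, -0.003, 0.002]
ft_force: [-0.4, -14.5, 4.7]
width: 0.0214
grip_force: 12.0
r 0.1267 ang -1.510 lever 0.889 Ftan(ccw) -1.3 Frad 14.5
[[ 5.800e-02 -3.100e-01  5.800e+01]
 [ 5.600e-02 -1.363e+00  5.600e+01]
 [ 5.700e-02  1.761e+00  6.300e+01]
 [ 5.600e-02 -2.421e+00  5.500e+01]
 [ 5.600e-02  2.807e+00  6.000e+01]]
phase -0.3241259585806113 0.9983636693272935
```

```bash
python3 -m crank '[{"claw":1,"dx":-0.1,"dy":0.05,"dz":0,"ax":0,"ay":0,"az":0},{"claw":1,"dx":0,"dy":0,"dz":0,"ax":0,"ay":0,"az":0},{"claw":1,"dx":0,"dy":0,"dz":0,"ax":0,"ay":0,"az":0}]' 12
python3 -c "
from h import *
lev()"
python3 -m crank '[{"claw":1,"dx":0.02,"dy":-0.416,"dz":0,"ax":0,"ay":0,"az":0.955},{"claw":1,"dx":0.02,"dy":-0.416,"dz":0,"ax":0,"ay":0,"az":0.955},{"claw":1,"dx":0.02,"dy":-0.416,"dz":0,"ax":0,"ay":0,"az":0.955},{"claw":1,"dx":0.02,"dy":-0.416,"dz":0,"ax":0,"ay":0,"az":0.955},{"claw":1,"dx":0.02,"dy":-0.416,"dz":0,"ax":0,"ay":0,"az":0.955},{"claw":1,"dx":0.02,"dy":-0.416,"dz":0,"ax":0,"ay":0,"az":0.955},{"claw":1,"dx":0.02,"dy":-0.416,"dz":0,"ax":0,"ay":0,"az":0.955},{"claw":1,"dx":0,"dy":0,"dz":0,"ax":0,"ay":0,"az":0}]' 12
python3 -c "
from h import *
lev();bottles()"
```

```text
time: 9.77
ee_pos: [0.597, -0.0583, 0.0837]
eef_rot: [0.678, 0.735, -0.002, 0.001]
ft_force: [-0.9, -8.1, 7.7]
width: 0.0217
grip_force: 12.0
r 0.1270 ang -1.498 lever 0.901 Ftan(ccw) -1.5 Frad 8.0
time: 10.43
ee_pos: [0.5122, -0.0328, 0.0836]
eef_rot: [0.89, 0.457, -0.002, 0.0]
ft_force: [-2.6, -2.8, 4.9]
width: 0.0215
grip_force: 12.0
r 0.1262 ang -2.212 lever 0.187 Ftan(ccw) -0.4 Frad 3.8
[[ 5.700e-02 -3.020e-01  5.800e+01]
 [ 5.600e-02 -1.345e+00  5.600e+01]
 [ 5.700e-02  1.761e+00  6.300e+01]
 [ 5.600e-02  2.815e+00  5.900e+01]]
phase -0.3152408424205992 0.9958464976507517
```

```bash
python3 -m crank '[{"claw":1,"dx":0,"dy":-0.3,"dz":0,"ax":0,"ay":0,"az":0.7},{"claw":1,"dx":0,"dy":-0.25,"dz":0,"ax":0,"ay":0,"az":0.6},{"claw":1,"dx":0,"dy":-0.15,"dz":0,"ax":0,"ay":0,"az":0.3},{"claw":1,"dx":0,"dy":-0.1,"dz":0,"ax":0,"ay":0,"az":0.2},{"claw":1,"dx":0,"dy":0,"dz":0,"ax":0,"ay":0,"az":0},{"claw":1,"dx":0,"dy":0,"dz":0,"ax":0,"ay":0,"az":0}]' 12
python3 -c "
from h import *
lev()"
```

```text
time: 11.03
ee_pos: [0.4956, -0.018, 0.0836]
eef_rot: [0.927, 0.374, -0.001, 0.0]
ft_force: [-3.0, -2.7, 5.2]
width: 0.0216
grip_force: 12.0
r 0.1263 ang -2.388 lever 0.010 Ftan(ccw) -0.1 Frad 4.0
```

```bash
python3 -m crank '[{"claw":1,"dx":0,"dy":-0.06,"dz":0,"ax":0,"ay":0,"az":0},{"claw":1,"dx":0,"dy":-0.04,"dz":0,"ax":0,"ay":0,"az":0},{"claw":1,"dx":0,"dy":0,"dz":0,"ax":0,"ay":0,"az":0},{"claw":1,"dx":0,"dy":0,"dz":0,"ax":0,"ay":0,"az":0}]' 12
python3 -c "
from h import *
lev()"
```

```text
time: 11.37
ee_pos: [0.4944, -0.0168, 0.0836]
eef_rot: [0.928, 0.373, -0.0, 0.001]
ft_force: [2.5, -5.8, 2.0]
width: 0.0215
grip_force: 12.0
r 0.1263 ang -2.402 lever -0.003 Ftan(ccw) 6.0 Frad 2.1
```

```bash
python3 -m crank '[{"claw":-0.4,"dx":0,"dy":0,"dz":0,"ax":0,"ay":0,"az":0},{"claw":-0.4,"dx":0,"dy":0,"dz":0,"ax":0,"ay":0,"az":0},{"claw":-0.4,"dx":0,"dy":0,"dz":0,"ax":0,"ay":0,"az":0},{"claw":-0.4,"dx":0,"dy":0,"dz":0,"ax":0,"ay":0,"az":0},{"claw":-0.4,"dx":0,"dy":0,"dz":0,"ax":0,"ay":0,"az":0},{"claw":-0.4,"dx":0,"dy":0,"dz":0,"ax":0,"ay":0,"az":0}]' 12
python3 -m crank '[{"claw":-0.4,"dx":0,"dy":0,"dz":-0.6,"ax":0,"ay":0,"az":0},{"claw":-0.4,"dx":0,"dy":0,"dz":-0.6,"ax":0,"ay":0,"az":0},{"claw":-0.4,"dx":0,"dy":0,"dz":-0.8,"ax":0,"ay":0,"az":0},{"claw":-0.4,"dx":0,"dy":0,"dz":-0.8,"ax":0,"ay":0,"az":0},{"claw":-0.4,"dx":0,"dy":0,"dz":0,"ax":0,"ay":0,"az":0}]'
python3 - <<'E'
from h import *
go([.49,-.02,.18],.743)
a=r.camera("side");b=r.camera("top")
A=a["color"][215:325,225:380,::-1];A=cv2.resize(A,None,fx=4,fy=4,interpolation=cv2.INTER_CUBIC)
cv2.imwrite("pics/s5.png",A)
E
```

```text
time: 11.87
ee_pos: [0.4939, -0.0149, 0.0834]
eef_rot: [0.927, 0.374, -0.0, -0.0]
ft_force: [-0.7, 0.1, 0.8]
width: 0.0534
grip_force: 0.0
time: 12.28
ee_pos: [0.4962, -0.0148, 0.1718]
eef_rot: [0.927, 0.374, 0.003, 0.002]
ft_force: [1.3, 0.0, 0.7]
width: 0.0608
grip_force: 0.0
TCP [ 0.4962 -0.0148  0.1718] yaw 0.767 tilt [ 0.006 -0.001] units [-0.27 -0.02 -0.27] az units 0.23 J [ 0.55  0.14 -0.65  1.85  0.1   1.17 -0.94] F [1.3 0.  0.7] t 12.2833 w 0.06079493202657743
```

View pics/s5.png

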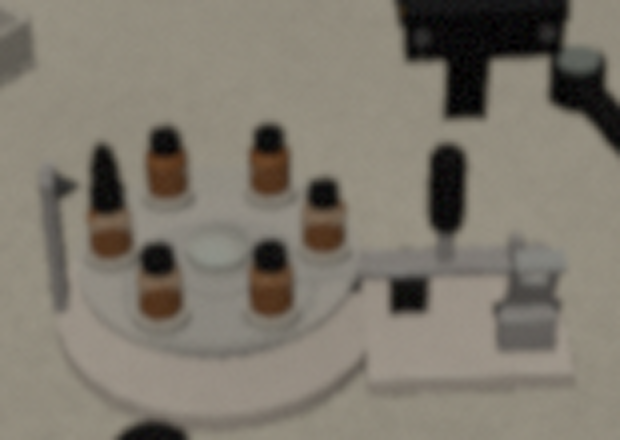

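The lever lies parked against its stop (crop 403,293), the dropper is at the pointer, and the hasp leans back at (530,290). Next I'll close the fingers and go behind the hasp, on its -x side.

```bash
python3 -c "
from h import *
go([.403,.033,.18],.743)
lev;bottles()"
```

```text
TCP [ 0.4945 -0.0151  0.1682] yaw 0.767 tilt [ 0.002 -0.001] units [-1.08 -3.27 -0.4 ] az units 0.23 J [ 0.55  0.15 -0.65  1.86  0.1   1.17 -0.94] F [ 0.4  0.  -0.5] t 12.3833 w 0.06070783064835352
[[ 5.700e-02 -3.050e-01  5.800e+01]
 [ 5.600e-02 -1.345e+00  5.600e+01]
 [ 5.700e-02  1.759e+00  6.200e+01]]
phase -0.3127525655181101 0.9954521524649189
```

```bash
python3 -m crank '[{"claw":1,"dx":-0.25,"dy":-0.55,"dz":-0.2,"ax":0,"ay":0,"az":0.23},{"claw":1,"dx":-0.25,"dy":-0.6,"dz":-0.2,"ax":0,"ay":0,"az":0},{"claw":1,"dx":-0.2,"dy":-0.6,"dz":0,"ax":0,"ay":0,"az":0},{"claw":1,"dx":-0.2,"dy":-0.6,"dz":0,"ax":0,"ay":0,"az":0},{"claw":1,"dx":-0.18,"dy":-0.5,"dz":0,"ax":0,"ay":0,"az":0},{"claw":1,"dx":0,"dy":-0.42,"dz":0,"ax":0,"ay":0,"az":0},{"claw":1,"dx":0,"dy":0,"dz":0,"ax":0,"ay":0,"az":0},{"claw":1,"dx":0,"dy":0,"dz":0,"ax":0,"ay":0,"az":0}]' 12
python3 -m crank '[{"claw":1,"dx":0,"dy":0,"dz":0,"ax":0,"ay":0,"az":0},{"claw":1,"dx":0,"dy":0,"dz":0,"ax":0,"ay":0,"az":0},{"claw":1,"dx":0,"dy":0,"dz":0,"ax":0,"ay":0,"az":0}]'
python3 - <<'E'
from h import *
go([.403,.033,.095],.743)
crop(r.camera("side"),260,190,140,130,4.5,"pics/s6.png")
E
```

```text
time: 13.15
ee_pos: [0.4036, 0.035, 0.1793]
eef_rot: [0.932, 0.363, -0.0, 0.0]
ft_force: [0.1, -0.2, 0.9]
width: 0.0153
grip_force: 0.0
time: 13.4
ee_pos: [0.404, 0.0346, 0.1794]
eef_rot: [0.932, 0.363, -0.0, -0.0]
ft_force: [-0.6, 0.0, -0.9]
width: 0.002
grip_force: 0.0
TCP [0.404  0.0346 0.1794] yaw 0.742 tilt [-0.     0.001] units [-0.06  0.02  2.81] az units -0.01 J [ 0.55 -0.1  -0.69  2.04 -0.07  1.18 -0.95] F [-0.6  0.  -0.9] t 13.4 w 0.001981578350261473
```

View pics/s6.png

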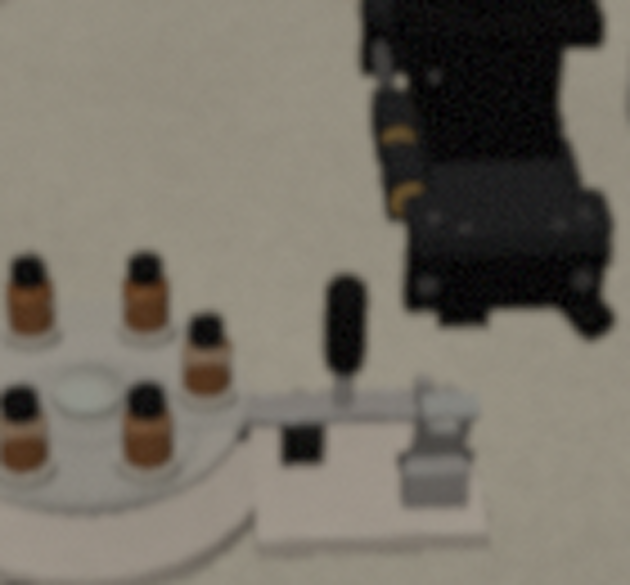

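The gripper is above and behind the hasp, which sits at crop (440,440). Descending in steps and watching the force.

```bash
python3 -m crank '[{"claw":1,"dx":0,"dy":0,"dz":0.6,"ax":0,"ay":0,"az":0},{"claw":1,"dx":0,"dy":0,"dz":0.6,"ax":0,"ay":0,"az":0},{"claw":1,"dx":0,"dy":0,"dz":0.4,"ax":0,"ay":0,"az":0},{"claw":1,"dx":0,"dy":0,"dz":0.4,"ax":0,"ay":0,"az":0},{"claw":1,"dx":0,"dy":0,"dz":0.4,"ax":0,"ay":0,"az":0},{"claw":1,"dx":0,"dy":0,"dz":0.4,"ax":0,"ay":0,"az":0},{"claw":1,"dx":0,"dy":0,"dz":0,"ax":0,"ay":0,"az":0}]' 12
python3 - <<'E'
from h import *
go([.4356,-.0099,.095],.743)
s=r.camera("side"); crop(s,260,190,140,130,4.5,"pics/s7.png")
print(onz(s,(260+445/4.5,190+405/4.5),.105))
E
```

```text
time: 14.03
ee_pos: [0.4024, 0.0347, 0.0936]
eef_rot: [0.932, 0.363, -0.001, -0.001]
ft_force: [-0.2, -0.2, -0.6]
width: 0.0006
grip_force: 0.0
TCP [0.4024 0.0347 0.0936] yaw 0.743 tilt [-0.003  0.001] units [-0.19  1.84 -0.05] az units -0.00 J [ 0.53  0.03 -0.72  2.14  0.02  0.99 -1.03] F [-0.2 -0.2 -0.6] t 14.0333 w 0.0006446609030908915
[0.41238515 0.02452258 0.105     ]
```

View pics/s7.png

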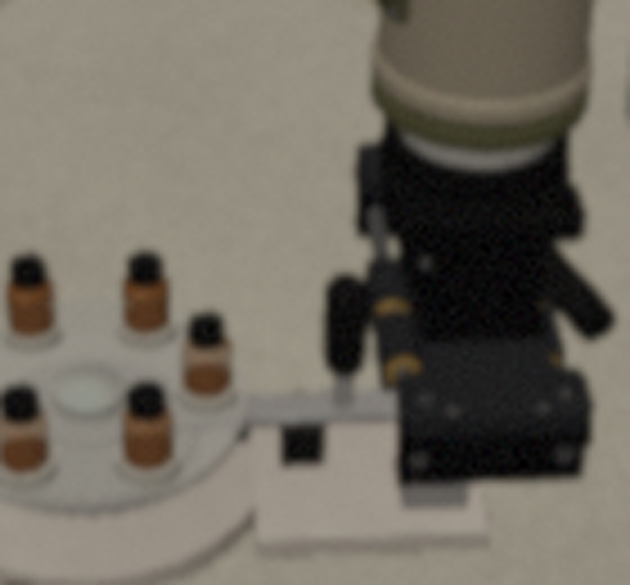

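No contact force, and the hasp is hidden behind the gripper. Pushing it forward.

```bash
python3 -m crank '[{"claw":1,"dx":0,"dy":0.25,"dz":0,"ax":0,"ay":0,"az":0},{"claw":1,"dx":0,"dy":0.25,"dz":0,"ax":0,"ay":0,"az":0},{"claw":1,"dx":0,"dy":0.25,"dz":0,"ax":0,"ay":0,"az":0},{"claw":1,"dx":0,"dy":0.25,"dz":0,"ax":0,"ay":0,"az":0}]' 12
python3 -c "
from h import *
go([.4356,-.0099,.095],.743)"
python3 -m crank '[{"claw":1,"dx":0,"dy":0.25,"dz":0,"ax":0,"ay":0,"az":0},{"claw":1,"dx":0,"dy":0.25,"dz":0,"ax":0,"ay":0,"az":0},{"claw":1,"dx":0,"dy":0.25,"dz":0,"ax":0,"ay":0,"az":0},{"claw":1,"dx":0,"dy":0.25,"dz":0,"ax":0,"ay":0,"az":0},{"claw":1,"dx":0,"dy":0.2,"dz":0,"ax":0,"ay":0,"az":0},{"claw":1,"dx":0,"dy":0,"dz":0,"ax":0,"ay":0,"az":0}]' 12
python3 -c "
from h import *
go([.4356,-.0099,.18],.743)"
```

```text
time: 14.42
ee_pos: [0.425, 0.0119, 0.0961]
eef_rot: [0.932, 0.363, 0.0, 0.0]
ft_force: [0.3, 0.3, 0.3]
width: 0.0003
grip_force: 0.2
TCP [0.425  0.0119 0.0961] yaw 0.742 tilt [ 0.001 -0.   ] units [-0.23  0.77  0.04] az units -0.01 J [ 0.55  0.07 -0.69  2.09  0.06  0.99 -1.  ] F [0.3 0.3 0.3] t 14.4167 w 0.0002965051437553136
time: 14.92
ee_pos: [0.449, -0.0148, 0.0955]
eef_rot: [0.932, 0.362, 0.0, 0.0]
ft_force: [0.2, 0.3, -0.2]
width: 0.0003
grip_force: 0.0
TCP [ 0.449  -0.0148  0.0955] yaw 0.742 tilt [0. 0.] units [-0.22 -0.42 -2.82] az units -0.01 J [ 0.57  0.13 -0.66  2.04  0.1   1.   -0.97] F [ 0.2  0.3 -0.2] t 14.9167 w 0.00032888744358456495
```

Now back off straight up, let it fall for a second, and check.

```bash
python3 -m crank '[{"claw":1,"dx":0,"dy":-0.1,"dz":-0.8,"ax":0,"ay":0,"az":0},{"claw":1,"dx":0,"dy":0,"dz":-1,"ax":0,"ay":0,"az":0},{"claw":1,"dx":0,"dy":0,"dz":-1,"ax":0,"ay":0,"az":0},{"claw":1,"dx":-0.3,"dy":0,"dz":-1,"ax":0,"ay":0,"az":0},{"claw":1,"dx":-0.3,"dy":0,"dz":-1,"ax":0,"ay":0,"az":0},{"claw":1,"dx":0,"dy":0,"dz":0,"ax":0,"ay":0,"az":0},{"claw":1,"dx":0,"dy":0,"dz":0,"ax":0,"ay":0,"az":0},{"claw":1,"dx":0,"dy":0,"dz":0,"ax":0,"ay":0,"az":0}]' 12
python3 -m crank '[{"claw":1,"dx":0,"dy":0,"dz":0,"ax":0,"ay":0,"az":0},{"claw":1,"dx":0,"dy":0,"dz":0,"ax":0,"ay":0,"az":0},{"claw":1,"dx":0,"dy":0,"dz":0,"ax":0,"ay":0,"az":0},{"claw":1,"dx":0,"dy":0,"dz":0,"ax":0,"ay":0,"az":0},{"claw":1,"dx":0,"dy":0,"dz":0,"ax":0,"ay":0,"az":0},{"claw":1,"dx":0,"dy":0,"dz":0,"ax":0,"ay":0,"az":0},{"claw":1,"dx":0,"dy":0,"dz":0,"ax":0,"ay":0,"az":0},{"claw":1,"dx":0,"dy":0,"dz":0,"ax":0,"ay":0,"az":0}]'
python3 - <<'E'
from h import *
bottles()
crop(r.camera("side"),225,215,155,110,5,"pics/s8.png")
E
```

```text
time: 15.58
ee_pos: [0.4327, -0.0235, 0.2389]
eef_rot: [0.932, 0.363, -0.0, 0.0]
ft_force: [-0.1, 0.5, -1.1]
width: 0.0003
grip_force: 0.0
time: 16.25
ee_pos: [0.433, -0.0237, 0.2395]
eef_rot: [0.932, 0.363, -0.0, 0.0]
ft_force: [0.3, 0.1, -0.7]
width: 0.0004
grip_force: 0.0
[[ 5.700e-02 -3.050e-01  5.800e+01]
 [ 5.600e-02 -1.349e+00  5.600e+01]
 [ 5.800e-02  1.763e+00  6.200e+01]
 [ 5.600e-02 -2.410e+00  5.500e+01]
 [ 5.600e-02  2.813e+00  5.800e+01]]
phase -0.31651998105802415 0.9975469886765694
```

View pics/s8.png

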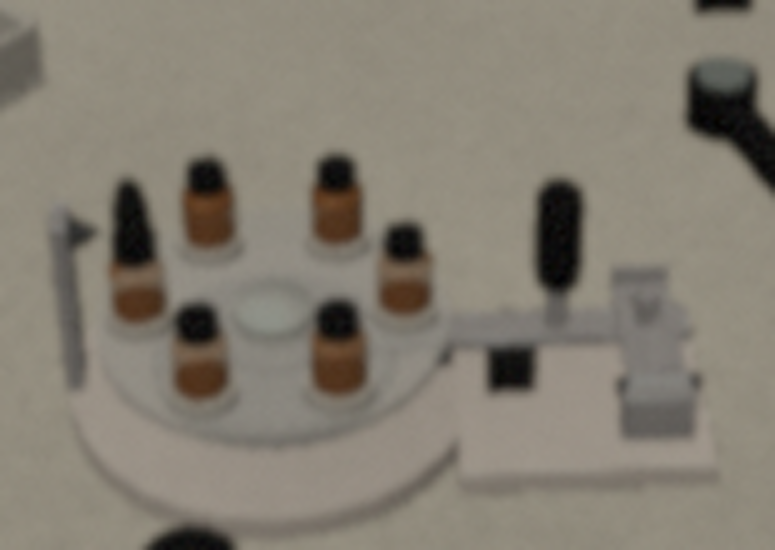

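The hasp lies over the lever with the catch showing in its slot (645,305), and the dropper is still at the pointer (130,180). That was my eleventh picture, one over the limit, so I'll check flatness by projection alone.

Run:
```python
from h import *
s=r.camera("side"); u=np.array([.675,-.738,0]); h=np.array([.4356,-.0099,.038])
for a in(0,.1,.2,.3):
    n=np.array([0,0,1]); d=np.cos(a)*u+np.sin(a)*n; l=-np.sin(a)*u+np.cos(a)*n
    print(a,(proj(s,h+.067*d+.012*l)-[225,215])*5,(proj(s,h+.045*d)-[225,215])*5)
g=cv2.cvtColor(s["color"],cv2.COLOR_RGB2GRAY); print(g[262:282,351:356].mean(1).round(0))
```

```text
0 [644.6881291  260.01710788] [649.29098464 312.18314635]
0.1 [645.87026543 250.70856789] [649.88809467 304.80132026]
0.2 [647.22128637 242.55778048] [650.60757621 298.11059364]
0.3 [648.73169741 235.65581905] [651.44393901 292.17820623]
[142. 142. 143. 143. 143. 136. 122. 107. 101. 108. 116. 116. 111. 106.
 100.  99. 102. 107. 116. 121.]
```

```bash
python3 -c "
from bench import r
print(r.close_job())"
```

```text
the job is handed in; nothing more can be done
None
```

The job is handed in at about 16 s: the dropper bottle stands at the pointer (within about 0.01 rad by my measurement), the lever is on its park stop, and the hasp lies flat over the catch; I viewed 11 pictures, one over the limit of 10.

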